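# Pull the bench tension gauge to its check mark

### The job

Do the check pull on the bench tension gauge: take the black grip under its overhanging deck and draw the sprung slide out until the black drag pointer on the deck stands level with the grey mark clip, then ease the slide fully home again and let go, so that the pointer is left standing at the clip. Move the pointer only by pulling the slide, never by touching it, do not let the slide snap back, and leave the clip and the things standing around alone.

Things in the scene. Friction and masses are not known exactly. Their poses are not given: they have to be found in the camera images.
- gauge: the fixed bench tension gauge: grey housing 100 mm wide, 160 mm high, aluminium deck overhanging in front. Origin on the bench; z up, -x is the way the slide is pulled (towards the robot), +y left. In this frame the housing's front is at x = -0.035 (a rod bush stands 8 mm out of it); a base plate 10 mm high, 120 mm wide reaches forward to x = -0.115. Open at both sides below the overhang.
- deck_edge (a point): middle of the deck's front edge, on its underside, 160 mm above the bench. The deck is 112 mm wide, 25 mm thick (top at 185 mm), 200 mm long and overhangs the housing by 75 mm. A gripper that points straight down at the grip strikes it.
- grip (a point): centre of the black grip on the slide's rod: upright rounded block 26 mm wide (gauge y), 24 deep (x), 50 high, centre 75 mm above the bench; a 12 mm rod leaves its back at mid height. With the slide home it is 85 mm below the deck's underside and 5 mm behind its front edge: come from the front and above, fingers tilted about 40 degrees from vertical, and close on the two sides 26 mm apart.
- puller (a joint): the slide's position in m: 0 = fully home against its stop, growing as it is pulled out along the gauge's -x, end stop at 0.125. A spring draws it home: about 5 N at home, rising 60 N per m (12 N at 0.115).
- drag (a joint): the drag pointer's place along the deck in m, growing to the gauge's -x. It stays by friction and does not go back with the slide. A hidden catch in the housing picks it up after some lost motion, felt as a 4 N step in the pull; then it moves 1:1 with the slide, which reads 5 to 25 mm more (unseen, differs each time). Several pulls are allowed; an overshoot cannot be undone.
- pointer_tip (a point): top of the drag pointer, a thin black upright blade (4 mm along x, 10 mm wide, 25 mm high, with a low needle to +y over the white scale) in the slot along the middle of the deck, 210 mm above the bench
- clip (a joint): the mark clip's position along the deck in m; the pointer is level with the clip when joint drag equals joint clip. 0.045 to 0.07 at the start; stays put by friction and is not to be moved.
- clip_mark (a point): top centre of the grey mark clip's upright ear beside the slot, on the -y side of the pointer; the clip is 10 mm wide along the gauge's x and grips the deck's -y edge; this point is 203 mm above the bench
- bottle_mid (a point): centre of a loose clear bottle with a blue cap (56 mm diameter, 105 mm high) standing to the right of the gauge; a bystander
- timer_mid (a point): centre of a loose white bench timer (62 x 66 x 19 mm) lying in front of the gauge to the left; a bystander
- block_mid (a point): centre of a loose violet tube block (62 x 81 x 26 mm) lying to the left of the gauge; a bystander

How it is judged (in metres and radians):
On the way:
1. the slide is drawn out until the drag pointer stands level with the mark clip (within 5 mm) (value of joint puller above 0.035 m and x of pointer_tip in the frame of clip_mark between -0.005 and 0.005 m), for 0.2 s.
At the end, for the whole second after the job is handed in: the slide is home (within 4 mm of its stop), the drag pointer stands level with the mark clip (centres within 5 mm along the deck, i.e. within the clip's width), and the clip is where it was (within 4 mm) (value of joint puller below 0.004 m and x of pointer_tip in the frame of clip_mark between -0.005 and 0.005 m and distance of clip_mark from where it was at the start of the episode below 0.004 m); the robot touches nothing.
It fails at once if the slide snaps back (faster than 0.5 m/s) (velocity of joint puller below -0.5 m/s).
It fails at once if the robot touches the drag pointer (contact force between the arm and drag above 0.5 N).
It fails at once if the fingers touch the drag pointer (contact force between the fingers and drag above 0.5 N).
It fails at once if the mark clip is shifted by more than 4 mm (distance of clip_mark from where it was at the start of the episode above 0.004 m).
It fails at once if the bottle, the timer or the tube block is shifted by more than 25 mm (distance of any of bottle_mid, timer_mid, block_mid from where it was at the start of the episode above 0.025 m).
It also fails if it takes over 48 s, if anything falls off the work surface, if the arm or the gripper's body presses on something with over 40 N, if the wrist force passes 120 N, or if a joint passes its speed limit or range.

### The arm

A 6-joint arm with a two-finger parallel gripper is mounted at the origin on a cart in front of the work surface, level with it; the furniture and walls round the work are solid. World frame = base frame: x ahead of the robot, y to its left, z up, the work surface at z = 0. Lengths are in mm, angles in rad, forces in N, time in s.
With the tool pointing down it reaches from about 275 to 1000 mm from the base axis. Payload 8.4 kg.
Tool frame: the origin (TCP) lies on the mounting face of the last link; the fingertips stand 173 mm ahead of it and the grasp point (between the pads) lies 155 mm ahead of it; z points along the fingers, y is the line along which they close (so a half turn about z gives the same grasp; the last joint's range is limited). The gripper opens to 85 mm and grips with 20 to 120 N. Pads are 22 mm wide; open, the fingers measure 114 mm over their backs; the gripper's body (76 mm by 85 mm) begins 54 mm behind the grasp point. The pads swing forward as they close: fully open they stand 13 mm farther back than shut.
Start: joints at [-1.294, 0.353, 1.633, -0, 1.155, -0.002], TCP at [172, -600.871, 404.681] pointing down, gripper open.
Joint ranges: [-2.63, 2.63], [-0.92, 2.1], [0.06, 2.66], [-1.3, 4.44], [0, 2.69], [-3.02, 3.02]. Speed limits (rad/s): [2.22, 2.22, 2.79, 3.14, 3.14, 3.14].

### API

Orientations are given as [roll, pitch, yaw] about the fixed x, y, z axes, in that order (R = Rz(yaw) Ry(pitch) Rx(roll)).
In Python, from rig import r gives the robot as it stands.
- The arm moves only by the tool apply_moves, never from a script. Its argument "deltas" is a list of rows, each an object with "claw": the gripper command: -1 is fully open, 1 is shut, values between are in proportion; "delta_pos": the shift along the tool's x, y, z in cm, a list of three; "yaw": the turn about the tool's z in rad. In form: [{"claw": claw, "delta_pos": [tx, ty, tz], "yaw": yaw}, ...]. A call has 1 to 8 rows; each row shifts and turns the commanded pose from where the row before left it, along the tool's axes as they then stand; what a row does not reach is not made up. A row lasts 1/8 s, in which the tool goes at most 62.5 mm and 10.7 degrees, less where a joint would pass 70% of its speed; a pose out of reach is approached as far as the arm can. A call with a gripper value outside its range is refused whole. The fingers move at their own pace and stop on an object; "grip_force" is the grip in N (left out, the last holds). Time passes only in rows, so rows that do not move let the fingers close. It gives the time, the measured TCP pose, the force, the opening and the grip force at its end, in the units of the state.
- r.sense(): the state, without advancing time (a new reading comes with each control period).
- r.grab_frame(name): name is "scene" or "side" or "wrist"; returns a dict with "img" (480x640x3 uint8, blue, green, red), "z_map" (480x640 float32, mm along the optical axis (not along the pixel's ray), 0 where there is no reading), "fx", "fy", "cx", "cy" (pixels), "eye" and "rotation" of the camera in the world; the wrist camera has in their place "T_tool_cam" (4x4, takes a point from camera to tool coordinates, whose origin is the TCP and whose axes are the flange's). Camera axes: x right, y up, looking along -z (the intrinsics and any distortion apply to the point x, -y, -z); pixel columns grow to the right and rows downward; lengths in mm; the calibration is good to about 2 mm. The wrist camera is an equidistant fisheye: a pixel r from the principal point sees the ray r / f radians off the axis. A picture is of the moment at which its call begins: read the wrist's pose just before it.
- r.sign_off(): hands the job in; it is judged then, once.
The state is a dict: "clock": time; "qpos": joint angles; "qvel": joint speeds; "joint_efforts": joint torques, N m; "eef_pos": TCP position; "tcp_rot": TCP orientation; "contact_force": force on the tool from outside, world axes, zero at the start; "wrist_torque": the same for the moment, N m; "opening": opening from 0.0 (shut) to 1.0 (fully open); "grasp_force": force on a finger pad.
Only numpy, scipy, OpenCV 4.12 (cv2) and the standard library are available. Lean on these libraries where they do the work, as an engineer would, in place of code of your own. Each camera call takes 0.05 s, during which the arm holds its last target. There are 200 camera calls.

## Working session

There is one attempt and no reset: what is moved stays moved. The work goes in short steps, Python scripts to look and compute and a tool call to move; the robot and the scene stay as the last step left them, time stands still between calls to the robot, and variables do not carry over. Pictures are saved under pics/ and viewed, at most 10 in all, crops included, and the job is handed in when it is done.

Besides the shell and the picture viewer there is one more tool, called after "Emit:" as name(argument=value, ...), one argument or row to a line, values as JSON. apply_moves: Moves the arm, as the interface text tells. Its arguments: {"type":"object","properties":{"deltas":{"type":"array"},"grip_force":{"type":"number"}},"required":["deltas"]}

```bash
mkdir -p pics; ls; python3 - <<'E'
from rig import r
import cv2,pickle
print(r.sense())
for n in("scene","side"):
    f=r.grab_frame(n); cv2.imwrite(f"pics/{n}0.png",f["img"]); pickle.dump(f,open(f"{n}0.pkl","wb"))
    print(n,{k:v for k,v in f.items() if k not in("img","z_map")})
E
```

```text
pics
{'clock': 0.0, 'qpos': array([-1.29438894e+00,  3.53642028e-01,  1.63414785e+00,  2.85798274e-05,
        1.15520307e+00, -2.42518210e-03]), 'qvel': array([ 0.00063611, -0.00263529, -0.00050872, -0.00138369, -0.00074929,
       -0.00167945]), 'joint_efforts': array([ 5.16471318e-04, -6.05256057e+01, -3.42071307e+01, -1.66258228e-04,
        9.38387762e-03, -4.29976907e-07]), 'eef_pos': array([ 171.94395764, -600.63097587,  403.95946691]), 'tcp_rot': array([-3.14019243e+00, -2.95267321e-05,  2.78820987e-01]), 'contact_force': array([ 0.58995932, -0.58392393,  0.23951406]), 'wrist_torque': array([ 0.02601883, -0.04617434,  0.02179072]), 'grasp_force': 0.0, 'opening': 0.9972935522583329}
scene {'fx': 506.1170743738819, 'fy': 506.1170743738819, 'cx': 318.94823573599774, 'cy': 241.6952754105536, 'eye': array([243.70911069, 559.0555921 , 814.73230449]), 'rotation': array([ 0.79464955, -0.0032987 , -2.45038349])}
side {'fx': 555.6440458426882, 'fy': 555.6440458426882, 'cx': 318.47445427594835, 'cy': 240.02807367596355, 'eye': array([ 737.52888834,  641.06421629, 1054.79869067]), 'rotation': array([ 0.57725693, -0.00611148,  3.0200006 ])}
```

View pics/scene0.png

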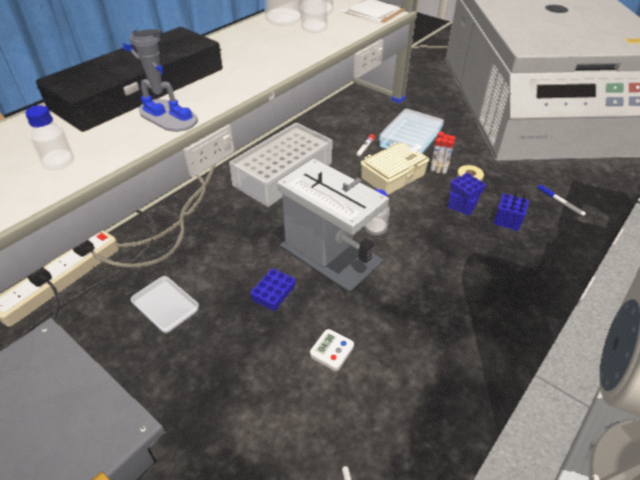

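View pics/side0.png

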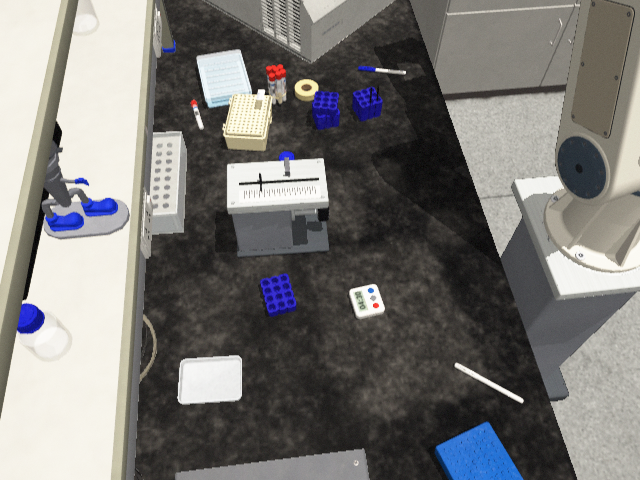

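The scene view shows the deck at about (333,195), pointer at (318,180), clip at (350,185) and grip at (365,250). The side view shows the deck at (277,185), pointer at (261,183), clip ear at (287,166), grip at (323,214), with the timer at (367,300) and the block at (278,294). Next I measure the deck from points at 185 mm height.

```bash
cat > h.py <<'E'
import numpy as np,cv2,pickle
from scipy.spatial.transform import Rotation as R
def rot(e): return R.from_euler('xyz',e).as_matrix()
def rays(f,uv):
    uv=np.atleast_2d(np.asarray(uv,float))
    d=np.c_[(uv[:,0]-f['cx'])/f['fx'],-(uv[:,1]-f['cy'])/f['fy'],-np.ones(len(uv))]
    return d@rot(f['rotation']).T
def plane(f,uv,z):
    d=rays(f,uv); return f['eye']+d*((z-f['eye'][2])/d[:,2])[:,None]
def cloud(f):
    v,u=np.mgrid[:480,:640]; d=rays(f,np.c_[u.ravel(),v.ravel()])
    return (f['eye']+d*f['z_map'].reshape(-1,1)).reshape(480,640,3)
def project(f,P):
    p=(np.atleast_2d(P)-f['eye'])@rot(f['rotation'])
    return np.c_[f['cx']+f['fx']*p[:,0]/-p[:,2],f['cy']-f['fy']*p[:,1]/-p[:,2]]
E
python3 - <<'E'
from h import *
for n,c in(("scene",(333,195)),("side",(277,185))):
    f=pickle.load(open(n+"0.pkl","rb")); P=cloud(f)
    print(n,P[c[1],c[0]])
    m=((abs(P[...,2]-185)<6)&(f['z_map']>0)).astype(np.uint8)
    k,l,s,ce=cv2.connectedComponentsWithStats(m)
    v,u=np.mgrid[:480,:640]
    # component nearest c
    best=min((i for i in range(1,k) if s[i,4]>500),key=lambda i:np.hypot(*(ce[i]-c)))
    mm=l==best; q=plane(f,np.c_[u[mm],v[mm]],185)[:,:2].astype(np.float32)
    print(s[best],"medz",np.median(P[mm][:,2]),"rect",cv2.minAreaRect(q)); print(cv2.boxPoints(cv2.minAreaRect(q)))
    for nm,lo,hi,col in(("timer",0,0,0),):pass
    g=f['img'][c[1]-60:c[1]+80,c[0]-70:c[0]+100]
    cv2.imwrite(f"pics/{n}_crop.png",cv2.resize(g,None,fx=4,fy=4,interpolation=cv2.INTER_CUBIC))
E
```

```text
scene [713.23945789 -54.92448668 184.92910179]
[ 277  159  111   69 3646] medz 184.4676063689642 rect ((725.2528076171875, -68.21780395507812), (125.56156921386719, 202.73818969726562), 87.77969360351562)
[[ 621.5276    -127.024216 ]
 [ 824.1135    -134.8787   ]
 [ 828.978       -9.411392 ]
 [ 626.3921      -1.5569153]]
side [729.85228014 -60.20215087 185.22585028]
[ 227  158  102   53 4407] medz 185.1798168774003 rect ((729.910400390625, -68.20994567871094), (124.13945770263672, 197.9910125732422), 88.16289520263672)
[[ 628.97595  -127.07417 ]
 [ 826.86523  -133.42137 ]
 [ 830.84485    -9.345718]
 [ 632.95557    -2.99852 ]]
```

View pics/side_crop.png

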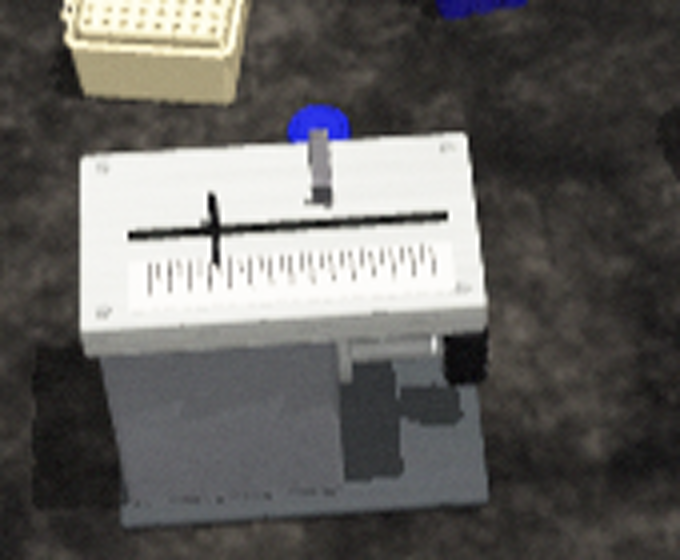

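View pics/scene_crop.png

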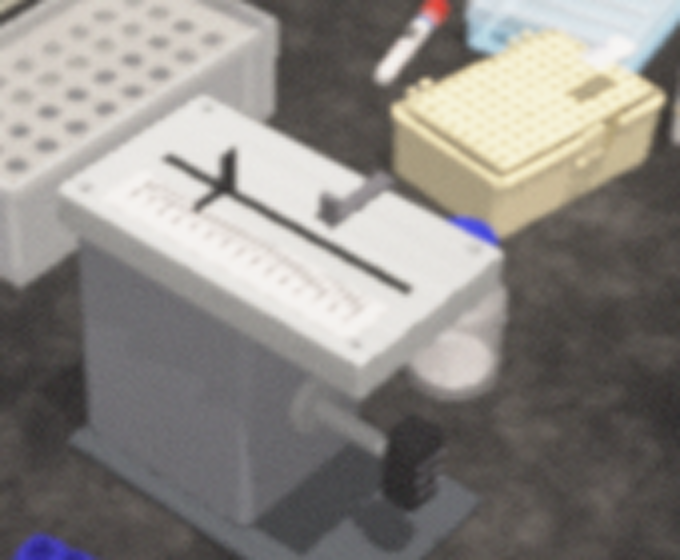

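```bash
python3 - <<'E'
from h import *
S={"side":((207,125),dict(BR=(82,157),FR=(466,133),FL=(486,306),BL=(82,330)),dict(tip=(211,195),base=(214,228),clipA=(319,188),grip=(466,357),slotF=(447,215),slotB=(129,236))),
"scene":((263,135),dict(BR=(205,96),FR=(503,250),FL=(355,368),BL=(60,190)),dict(tip=(230,150),base=(228,190),clipA=(329,198),grip=(415,462),slotF=(409,291),slotB=(167,158)))}
for n,(o,c,p) in S.items():
    f=pickle.load(open(n+"0.pkl","rb"))
    g=lambda q:np.array(o)+(np.array(q)-1.5)/4
    C={k:plane(f,g(v),185)[0,:2] for k,v in c.items()}
    ax=(C['FR']-C['BR']+C['FL']-C['BL']);ax/=np.linalg.norm(ax)
    print(n,C,"front dir deg",np.degrees(np.arctan2(ax[1],ax[0])),"lens",np.linalg.norm(C['FR']-C['BR']),np.linalg.norm(C['FL']-C['BL']),np.linalg.norm(C['FR']-C['FL']),np.linalg.norm(C['BR']-C['BL']), "front mid",(C['FR']+C['FL'])/2,"ctr",sum(C.values())/4)
    for k,z in(("tip",210),("base",185),("clipA",203),("slotF",185),("slotB",185),("grip",75)): print(k,plane(f,g(p[k]),z)[0])
E
```

```text
side {'BR': array([ 826.80541354, -127.33028031]), 'FR': array([ 629.41232652, -120.63235899]), 'FL': array([633.75765056,  -8.5766658 ]), 'BL': array([830.3570616 , -17.01978123])} front dir deg 177.7992199806531 lens 197.50669090214768 196.78062561858363 112.13991357713286 110.36766016684278 front mid [631.58498854 -64.6045124 ] ctr [730.08311306 -68.38977158]
tip [762.11845056 -73.3415596  210.        ]
base [762.71758029 -72.92281438 185.        ]
clipA [708.76592171 -77.52880583 203.        ]
slotF [645.77256732 -67.66223253 185.        ]
slotB [805.1858074  -72.74405347 185.        ]
grip [635.94102194 -57.68320438  75.        ]
scene {'BR': array([ 820.56376205, -124.44487822]), 'FR': array([ 626.07881135, -119.0080847 ]), 'FL': array([630.51953543,  -4.92503346]), 'BL': array([824.43939117, -15.33604   ])} front dir deg 177.66349784502012 lens 194.5609281759808 194.19912334401224 114.16944692351164 109.17764916298245 front mid [628.29917339 -61.96655908] ctr [725.400375   -65.92850909]
tip [758.64086352 -70.10610638 210.        ]
base [759.39110289 -69.62346807 185.        ]
clipA [702.7766334  -78.35314862 203.        ]
slotF [643.29961894 -64.68927413 185.        ]
slotB [800.4385157  -70.10391262 185.        ]
grip [631.6591433  -66.36913303  75.        ]
```

Emit:
apply_moves(
  deltas=[
    {"claw": -1,"delta_pos": [0,0,-3],"yaw": 0},
  ],
)

```text
clock: 0.22
eef_pos: [171.8, -600.1, 432.2]
tcp_rot: [-3.136, -0.0, 0.279]
contact_force: [0.3, -0.9, 0.5]
opening: 1.0
grasp_force: 0.0
```

```bash
python3 - <<'E'
from h import *
for n in("scene","side"):
    f=pickle.load(open(n+"0.pkl","rb"));P=cloud(f).reshape(-1,3)[f['z_map'].ravel()>0]
    for x in range(700,1700,100):
        for ylo,yhi in((-700,-300),(-300,150)):
            q=P[(P[:,0]>=x)&(P[:,0]<x+100)&(P[:,1]>ylo)&(P[:,1]<yhi)]
            if len(q): print(n,x,ylo,len(q),q[:,2].max().round())
E
```

```text
scene 700 -700 3547 111.0
scene 700 -300 7652 211.0
scene 800 -700 2284 60.0
scene 800 -300 3823 188.0
scene 900 -700 6103 287.0
scene 900 -300 12557 290.0
scene 1000 -700 4971 363.0
scene 1000 -300 11348 449.0
scene 1100 -700 3891 362.0
scene 1100 -300 9794 440.0
scene 1200 -700 1094 345.0
scene 1200 -300 1732 348.0
scene 1300 -700 7 280.0
scene 1300 -300 1 279.0
side 700 -700 4022 112.0
side 700 -300 7854 216.0
side 800 -700 4079 63.0
side 800 -300 7006 190.0
side 900 -700 5605 286.0
side 900 -300 17062 641.0
side 1000 -700 5049 363.0
side 1000 -300 16614 639.0
side 1100 -700 1264 358.0
side 1100 -300 3262 348.0
```

Emit:
apply_moves(
  deltas=[
    {"claw": -1,"delta_pos": [3.3,-5,-2],"yaw": 0.16},
    {"claw": -1,"delta_pos": [2.5,-5,-2],"yaw": 0.157},
    {"claw": -1,"delta_pos": [2.5,-5,-2],"yaw": 0},
    {"claw": -1,"delta_pos": [2.5,-5,-2],"yaw": 0},
    {"claw": -1,"delta_pos": [2.5,-5,-2],"yaw": 0},
    {"claw": -1,"delta_pos": [2.5,-5,-2],"yaw": 0},
    {"claw": -1,"delta_pos": [3,-5,-2],"yaw": 0},
    {"claw": -1,"delta_pos": [3,-5,-2],"yaw": 0},
  ],
)

```text
clock: 1.23
eef_pos: [380.4, -196.3, 595.1]
tcp_rot: [3.141, -0.0, -0.039]
contact_force: [1.2, -1.9, -0.7]
opening: 1.002
grasp_force: 0.0
```

```bash
python3 - <<'E'
from h import *
f=pickle.load(open("side0.pkl","rb"));P=cloud(f).reshape(-1,3)[f['z_map'].ravel()>0]
q=P[(P[:,2]>455)&(P[:,0]>600)]
for y in range(-500,700,100):
    k=q[(q[:,1]>=y)&(q[:,1]<y+100)]
    if len(k): print(y,len(k),k.min(0).round(),k.max(0).round())
E
```

```text
-100 948 [966. -53. 614.] [1051.   -0.  641.]
0 3840 [965.   0. 614.] [1046.  100.  641.]
100 3837 [966. 100. 613.] [1029.  200.  641.]
200 3647 [965. 200. 612.] [1010.  300.  641.]
300 2966 [966. 300. 613.] [992. 400. 641.]
400 1296 [965. 400. 612.] [973. 492. 641.]
```

Emit:
apply_moves(
  deltas=[
    {"claw": -1,"delta_pos": [2,-4,-4],"yaw": 0},
    {"claw": -1,"delta_pos": [2,-4,-4],"yaw": 0},
    {"claw": -1,"delta_pos": [2,-4,-4],"yaw": 0},
    {"claw": -1,"delta_pos": [2,-4,-4],"yaw": 0},
    {"claw": -1,"delta_pos": [3,0,-5],"yaw": 0},
    {"claw": -1,"delta_pos": [3,0,-5],"yaw": 0},
    {"claw": -1,"delta_pos": [3,0,-5],"yaw": 0},
    {"claw": -1,"delta_pos": [0,0,0],"yaw": 0},
  ],
)

```text
clock: 2.22
eef_pos: [557.9, -44.7, 906.4]
tcp_rot: [3.141, -0.004, -0.038]
contact_force: [-0.1, -0.7, -0.6]
opening: 1.0
grasp_force: 0.0
```

Emit:
apply_moves(
  deltas=[
    {"claw": -1,"delta_pos": [5,0,0],"yaw": 0},
    {"claw": -1,"delta_pos": [5,0,0],"yaw": 0},
    {"claw": -1,"delta_pos": [5,0,0],"yaw": 0},
  ],
)

```text
clock: 2.6
eef_pos: [701.5, -50.3, 904.5]
tcp_rot: [-3.142, 0.002, -0.038]
contact_force: [0.9, -0.1, 0.5]
opening: 0.998
grasp_force: 0.0
```

```bash
python3 -c "
from rig import r
s=r.sense();print(s['qpos'],s['eef_pos'],s['tcp_rot'])"
```

```text
[-7.36751758e-02  5.73883702e-01  2.25266683e-01 -2.18806366e-06
  2.34396095e+00  1.53540367e+00] [701.4550466  -50.26971949 904.54250618] [-3.14154048e+00  1.51778357e-03 -3.82840026e-02]
```

Emit:
apply_moves(
  deltas=[
    {"claw": -1,"delta_pos": [3,0,0],"yaw": 0},
    {"claw": -1,"delta_pos": [4,0,0],"yaw": 0},
  ],
)

```text
clock: 2.85
eef_pos: [749.5, -51.4, 876.2]
tcp_rot: [3.141, -0.009, -0.038]
contact_force: [-0.7, -0.2, -0.4]
opening: 0.997
grasp_force: 0.0
```

```bash
python3 -c "
from rig import r
s=r.sense();print(s['qpos'],s['eef_pos'],s['tcp_rot'])"
```

```text
[-7.05386322e-02  6.98833416e-01  6.49908048e-02  2.33094749e-05
  2.36834978e+00  1.53856781e+00] [749.45527499 -51.44690317 876.15878604] [ 3.14130526 -0.00941428 -0.03829201]
```

Emit:
apply_moves(
  deltas=[
    {"claw": -1,"delta_pos": [5,0,-3],"yaw": 0},
    {"claw": -1,"delta_pos": [5,0,-3],"yaw": 0},
    {"claw": -1,"delta_pos": [5,0,-3],"yaw": 0},
  ],
)

```text
clock: 3.22
eef_pos: [771.0, -48.8, 875.6]
tcp_rot: [3.138, -0.123, -0.038]
contact_force: [0.4, -0.5, 0.7]
opening: 1.0
grasp_force: 0.0
```

```bash
python3 -c "
from rig import r
s=r.sense();print(s['qpos'],s['eef_pos'],s['tcp_rot'])"
```

```text
[-6.50919437e-02  7.03617669e-01  6.05138197e-02 -7.30614674e-05
  2.25446029e+00  1.54388772e+00] [771.02925737 -48.76522104 875.55881317] [ 3.13821557 -0.12295475 -0.0380251 ]
```

Emit:
apply_moves(
  deltas=[
    {"claw": -1,"delta_pos": [5,0,-3],"yaw": 0},
    {"claw": -1,"delta_pos": [5,0,-3],"yaw": 0},
    {"claw": -1,"delta_pos": [5,0,-3],"yaw": 0},
    {"claw": -1,"delta_pos": [5,0,-3],"yaw": 0},
  ],
)

```text
clock: 3.72
eef_pos: [788.5, -45.4, 887.5]
tcp_rot: [3.135, -0.27, -0.037]
contact_force: [0.4, 0.2, -0.0]
opening: 1.002
grasp_force: 0.0
```

Emit:
apply_moves(
  deltas=[
    {"claw": -1,"delta_pos": [-5,0,3],"yaw": 0},
    {"claw": -1,"delta_pos": [-5,0,3],"yaw": 0},
  ],
)

```text
clock: 3.98
eef_pos: [751.6, -44.5, 846.9]
tcp_rot: [3.135, -0.27, -0.037]
contact_force: [1.2, 0.5, 0.7]
opening: 1.007
grasp_force: 0.0
```

Emit:
apply_moves(
  deltas=[
    {"claw": -1,"delta_pos": [5,-1.5,0],"yaw": 0},
    {"claw": -1,"delta_pos": [6,0,0],"yaw": 0},
    {"claw": -1,"delta_pos": [6,0,0],"yaw": 0},
    {"claw": -1,"delta_pos": [6,0,0],"yaw": 0},
    {"claw": -1,"delta_pos": [6,0,0],"yaw": 0},
    {"claw": -1,"delta_pos": [6,0,0],"yaw": 0},
    {"claw": -1,"delta_pos": [6,0,0],"yaw": 0},
    {"claw": -1,"delta_pos": [6,0,0],"yaw": 0},
  ],
)

```text
clock: 4.97
eef_pos: [918.5, -38.3, 803.5]
tcp_rot: [3.132, -0.523, -0.035]
contact_force: [0.8, 0.7, 1.0]
opening: 1.001
grasp_force: 0.0
```

Emit:
apply_moves(
  deltas=[
    {"claw": -1,"delta_pos": [-2,0,-4],"yaw": 0},
    {"claw": -1,"delta_pos": [-2,0,-4],"yaw": 0},
    {"claw": -1,"delta_pos": [-2,0,-4],"yaw": 0},
    {"claw": -1,"delta_pos": [-2,0,-4],"yaw": 0},
    {"claw": -1,"delta_pos": [4,0,-3],"yaw": 0},
    {"claw": -1,"delta_pos": [5,0,-2],"yaw": 0},
  ],
)

```text
clock: 5.72
eef_pos: [788.0, -31.8, 949.1]
tcp_rot: [3.132, -0.556, -0.034]
contact_force: [4.6, 0.1, 65.4]
opening: 1.002
grasp_force: 0.0
```

```bash
python3 -c "
from rig import r
import cv2
for i in range(2):
    s=r.sense();print(s['clock'],s['qpos'],s['qvel'],s['eef_pos'],s['tcp_rot'],s['contact_force'],s['wrist_torque'])
    f=r.grab_frame('wrist')
cv2.imwrite('pics/w1.png',f['img'])"
```

```text
5.725 [-0.04079392  0.63703164  0.05784197 -0.00689202  1.89084559  1.56310412] [ 0.00573157  0.18105441 -0.08300605 -0.00702094  0.2106384  -0.0018674 ] [788.03712791 -31.77219824 949.10001574] [ 3.13161945 -0.55582075 -0.03429131] [ 4.57966803  0.07522056 65.37747012] [-0.05930039 -1.10668065 -0.01938622]
5.775 [-0.04076649  0.64254172  0.06402056 -0.00692427  1.89485573  1.56315456] [-0.00094921  0.04964565  0.07181798  0.00084053 -0.10277518  0.00141177] [792.25242212 -31.92618859 941.59858568] [ 3.13176876 -0.54012286 -0.03442726] [ -5.32424223   0.12903066 -12.32389101] [0.09262558 0.61542651 0.02735103]
```

View pics/w1.png

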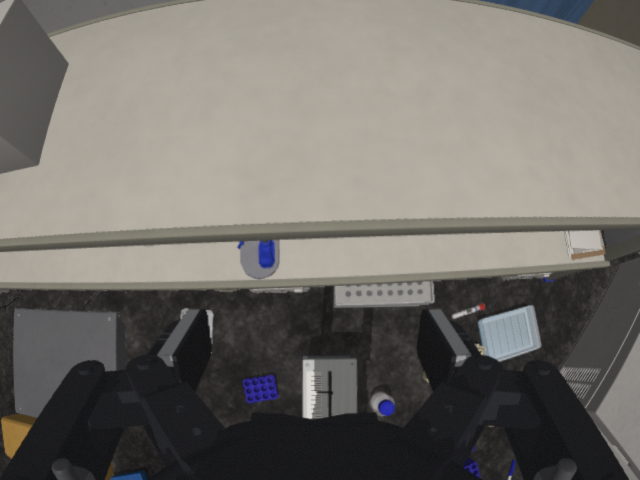

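The wrist view shows free air around the fingers (gauge at (330,390), the shelf's front edge at row 225), so the force reading was dynamic at the joint limit. I'll push more gently.

Emit:
apply_moves(
  deltas=[
    {"claw": -1,"delta_pos": [3,0,0],"yaw": 0},
    {"claw": -1,"delta_pos": [4,0,0],"yaw": 0},
    {"claw": -1,"delta_pos": [4,0,0],"yaw": 0},
    {"claw": -1,"delta_pos": [4,0,0],"yaw": 0},
  ],
)

```text
clock: 6.32
eef_pos: [825.3, -32.7, 937.5]
tcp_rot: [3.13, -0.655, -0.033]
contact_force: [-0.5, -0.1, -0.2]
opening: 1.002
grasp_force: 0.0
```

Emit:
apply_moves(
  deltas=[
    {"claw": -1,"delta_pos": [4,0,0],"yaw": 0},
    {"claw": -1,"delta_pos": [4,0,0],"yaw": 0},
    {"claw": -1,"delta_pos": [0,0,0],"yaw": 0},
  ],
)

```text
clock: 6.7
eef_pos: [839.7, -32.9, 935.8]
tcp_rot: [3.13, -0.707, -0.032]
contact_force: [-0.7, 0.6, -0.3]
opening: 1.0
grasp_force: 0.0
```

```bash
python3 -c "
from rig import r
from h import *
s=r.sense();print(s['qpos'],s['eef_pos'],s['tcp_rot']);print(rot(s['tcp_rot']).round(4))"
```

```text
[-0.03948479  0.67593617  0.05930586 -0.00738506  1.6992788   1.56438481] [839.69771704 -32.91230095 935.84374788] [ 3.12959917 -0.70701557 -0.03229671]
[[ 0.7599 -0.0401  0.6488]
 [-0.0246 -0.9992 -0.033 ]
 [ 0.6496  0.0091 -0.7602]]
```

Emit:
apply_moves(
  deltas=[
    {"claw": -1,"delta_pos": [-5.5,0.43,-1.4],"yaw": 0},
    {"claw": -1,"delta_pos": [-5.5,0.43,-1.4],"yaw": 0},
    {"claw": -1,"delta_pos": [-5.5,0.43,-1.4],"yaw": 0},
    {"claw": -1,"delta_pos": [-5.5,0.43,-1.4],"yaw": 0},
    {"claw": -1,"delta_pos": [-5.5,0.43,-1.4],"yaw": 0},
    {"claw": -1,"delta_pos": [-5.5,0.43,-1.4],"yaw": 0},
    {"claw": -1,"delta_pos": [-5.5,0.43,-1.4],"yaw": 0},
    {"claw": -1,"delta_pos": [-5.5,0.43,-1.4],"yaw": 0},
  ],
)

```text
clock: 7.7
eef_pos: [478.0, -51.3, 764.5]
tcp_rot: [3.129, -0.708, -0.031]
contact_force: [-1.2, -0.8, 0.6]
opening: 0.998
grasp_force: 0.0
```

Emit:
apply_moves(
  deltas=[
    {"claw": -1,"delta_pos": [-3.5,0,4.1],"yaw": 0},
    {"claw": -1,"delta_pos": [-3.5,0,4.1],"yaw": 0},
    {"claw": -1,"delta_pos": [-3.5,0,4.1],"yaw": 0},
    {"claw": -1,"delta_pos": [-3.5,0,4.1],"yaw": 0},
    {"claw": -1,"delta_pos": [-3.5,0,4.1],"yaw": 0},
    {"claw": -1,"delta_pos": [-3.5,0,4.1],"yaw": 0},
    {"claw": -1,"delta_pos": [-3.5,0,4.1],"yaw": 0},
    {"claw": -1,"delta_pos": [0,0,0],"yaw": 0},
  ],
)

```text
clock: 8.7
eef_pos: [478.8, -54.7, 384.2]
tcp_rot: [3.131, -0.699, -0.033]
contact_force: [-0.1, 0.2, 0.3]
opening: 1.0
grasp_force: 0.0
```

```bash
python3 - <<'E'
from rig import r
from h import *
s=r.sense();M=rot(s['tcp_rot']);print(s['qpos'],s['eef_pos'],s['tcp_rot'],s['contact_force'])
f=pickle.load(open("side0.pkl","rb"))
print("timer",plane(f,(367,300),19),"bottlecap",plane(f,(286,157),105))
w=r.grab_frame('wrist');cv2.imwrite('pics/w2.png',w['img']);pickle.dump((s,w),open('w2.pkl','wb'))
print({k:v for k,v in w.items() if k not in('img','z_map')})
for d in(0,80,150):print(d,M.T@(np.array([633,-63.5,75])-155*M[:,2]-d*M[:,2]-s['eef_pos']))
# grip from wrist: black pixels w/ depth, heights 52..100 near expected place
v,u=np.mgrid[:480,:640];x=(u-w['cx']);y=(v-w['cy']);rr=np.hypot(x,y)+1e-9;th=rr/w['fx']
ray=np.stack([np.sin(th)*x/rr,-np.sin(th)*y/rr,-np.cos(th)],-1)
P=ray*(w['z_map']/np.cos(th))[...,None]
T=w['T_tool_cam'];P=P@T[:3,:3].T+T[:3,3];P=P@M.T+s['eef_pos']
g=w['img'].max(-1)
m=(w['z_map']>0)&(g<60)&(abs(P[...,0]-633)<40)&(abs(P[...,1]+63)<40)&(P[...,2]>40)&(P[...,2]<110)
q=P[m];print(m.sum(),q.min(0),q.max(0),np.percentile(q,[5,50,95],axis=0),u[m].mean(),v[m].mean())
E
```

```text
[-0.13657356  0.03064231  2.1966639   0.25448405  0.22406132  1.24299756] [478.789793   -54.72660461 384.20690257] [ 3.1308932  -0.69901244 -0.0329143 ] [-0.13689459  0.16101394  0.30657519]
timer [[567.249425   131.82231718  19.        ]] bottlecap [[ 702.44066916 -203.00127207  105.        ]]
{'fx': 371.64829954431775, 'fy': 371.64829954431775, 'cx': 313.7782192378222, 'cy': 247.3573940339713, 'T_tool_cam': array([[ 9.86410468e-04,  9.57052855e-01,  2.89911814e-01,
         7.35863558e+01],
       [ 9.99998799e-01, -1.29051158e-03,  8.57772929e-04,
        -2.32875211e-01],
       [ 1.19506858e-03,  2.89910619e-01, -9.57052979e-01,
         3.18516510e+01],
       [ 0.00000000e+00,  0.00000000e+00,  0.00000000e+00,
         1.00000000e+00]])}
0 [-8.07613110e+01  9.81282255e-02  1.81071823e+02]
80 [-8.07613110e+01  9.81282255e-02  1.01071823e+02]
150 [-80.761311     0.09812823  31.07182271]
738 [621.31674874 -76.30005097  57.34410712] [645.12759563 -51.03628896 100.67868251] [[622.06772051 -74.76093135  87.47579546]
 [631.84245819 -64.31669518  97.90336862]
 [642.35427733 -52.64989505  99.59724581]] 315.13956639566396 308.4268292682927
```

View pics/w2.png

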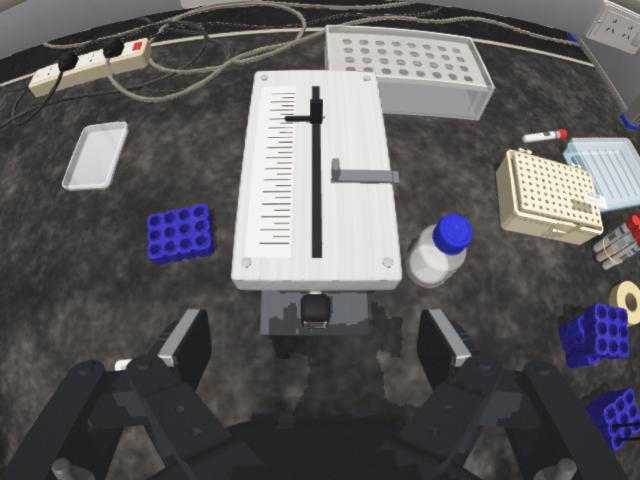

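```bash
python3 - <<'E'
import numpy as np
from scipy.optimize import fsolve
D=[(.3536,1.6341,0,np.hypot(171.9,600.6),404),(.5739,.2253,-.0015,703.2,904.5),(.6988,.065,.0094,751.2,876.2),(.6759,.0593,.707,840.3,935.8),(.0306,2.1967,.699,481.9,384.2),(.7036,.0605,.123,772.5,875.6)]
A=[];b=[]
for q2,q3,t,r,z in D:
    s=q2+q3
    A+=[[1,0,np.sin(q2),np.sin(s),np.cos(s),np.sin(t)],[0,1,np.cos(q2),np.cos(s),-np.sin(s),-np.cos(t)]];b+=[r,z]
x,res,*_=np.linalg.lstsq(np.array(A),np.array(b),rcond=None);print(x.round(1),(np.array(A)@x-b).round(1))
a1,d1,L1,P,Q,d=x
def ik(r,z,t):
    f=lambda q:[a1+L1*np.sin(q[0])+P*np.sin(sum(q))+Q*np.cos(sum(q))+d*np.sin(t)-r,d1+L1*np.cos(q[0])+P*np.cos(sum(q))-Q*np.sin(sum(q))-d*np.cos(t)-z]
    q=fsolve(f,[.1,2.2]);return q.round(3),(np.pi-t-sum(q)).round(3)
for t in(.70,.6,.5):
  for r,z in((482,384),(535,193),(500,193),(460,193),(430,193)):
    rr=r+155*(np.sin(.7)-np.sin(t)); zz=z+155*(np.cos(t)-np.cos(.7)); print(t,r,ik(rr,zz,t))
E
```

```text
[-1.000e-01  2.943e+02  5.680e+02  4.943e+02  5.870e+01  1.693e+02] [ 0.  -0.   0.  -0.  -0.  -0.  -0.   0.1 -0.   0.   0.  -0. ]
0.7 482 (array([0.031, 2.197]), np.float64(0.213))
0.7 535 (array([0.493, 2.209]), np.float64(-0.26))
0.7 500 (array([0.467, 2.281]), np.float64(-0.306))
0.7 460 (array([0.44 , 2.362]), np.float64(-0.361))
0.7 430 (array([0.422, 2.423]), np.float64(-0.404))
0.6 482 (array([0.044, 2.13 ]), np.float64(0.368))
0.6 535 (array([0.471, 2.152]), np.float64(-0.081))
0.6 500 (array([0.44 , 2.224]), np.float64(-0.123))
0.6 460 (array([0.406, 2.306]), np.float64(-0.171))
0.6 430 (array([0.382, 2.367]), np.float64(-0.207))
0.5 482 (array([0.067, 2.061]), np.float64(0.514))
0.5 535 (array([0.463, 2.089]), np.float64(0.089))
0.5 500 (array([0.428, 2.163]), np.float64(0.051))
0.5 460 (array([0.39 , 2.245]), np.float64(0.007))
0.5 430 (array([0.362, 2.306]), np.float64(-0.026))
```

The wrist view shows the grip centred at (315,308) under the deck's front edge. Its extent gives a centre at (633,-64), which matches the deck measurement. The wrist joint has to pass near its singularity, so I do that slowly in free air.

Emit:
apply_moves(
  deltas=[
    {"claw": -1,"delta_pos": [-1.6,0,0.6],"yaw": 0},
    {"claw": -1,"delta_pos": [-1.6,0,0.6],"yaw": 0},
    {"claw": -1,"delta_pos": [-1.6,0,0.6],"yaw": 0},
    {"claw": -1,"delta_pos": [-1.6,0,0.6],"yaw": 0},
    {"claw": -1,"delta_pos": [-1.7,0,0.7],"yaw": 0},
    {"claw": -1,"delta_pos": [0,0,0],"yaw": 0},
  ],
)

```text
clock: 9.5
eef_pos: [448.3, -52.9, 328.4]
tcp_rot: [3.138, -0.715, -0.033]
contact_force: [0.6, -0.5, 0.0]
opening: 0.997
grasp_force: 0.0
```

```bash
cat > st.py <<'E'
from rig import r
from h import *
s=r.sense();M=rot(s['tcp_rot']);print(s['clock'],s['qpos'].round(3),s['eef_pos'].round(1),s['tcp_rot'].round(3),s['contact_force'].round(1))
print("to grasp",(M.T@(np.array([633,-63.7,75])-155*M[:,2]-s['eef_pos'])).round(1))
E
python3 st.py
```

```text
9.5 [-0.148  0.088  2.311  1.165  0.079  0.32 ] [448.3 -52.9 328.4] [ 3.138 -0.715 -0.033] [ 0.6 -0.5  0. ]
to grasp [-26.4   3.7 157.6]
```

Emit:
apply_moves(
  deltas=[
    {"claw": -1,"delta_pos": [-0.6,0,0],"yaw": 0},
    {"claw": -1,"delta_pos": [-0.6,0,0],"yaw": 0},
    {"claw": -1,"delta_pos": [-0.6,0,0],"yaw": 0},
    {"claw": -1,"delta_pos": [-0.6,0,0],"yaw": 0},
    {"claw": -1,"delta_pos": [-0.6,0,0],"yaw": 0},
    {"claw": -1,"delta_pos": [-0.6,0,0],"yaw": 0},
    {"claw": -1,"delta_pos": [-0.6,0,0],"yaw": 0},
    {"claw": -1,"delta_pos": [0,0,0],"yaw": 0},
  ],
)

```text
clock: 10.5
eef_pos: [416.2, -52.0, 300.2]
tcp_rot: [3.137, -0.714, -0.031]
contact_force: [-0.2, 0.7, 0.3]
opening: 0.998
grasp_force: 0.0
```

```bash
python3 st.py
```

```text
10.5 [-0.16   0.106  2.394  2.274  0.104 -0.804] [416.2 -52.  300.2] [ 3.137 -0.714 -0.031] [-0.2  0.7  0.3]
to grasp [ 16.7   3.5 157.3]
```

Emit:
apply_moves(
  deltas=[
    {"claw": -1,"delta_pos": [0.5,0.1,1.5],"yaw": 0},
    {"claw": -1,"delta_pos": [0.5,0.1,1.5],"yaw": 0},
    {"claw": -1,"delta_pos": [0.5,0.1,1.5],"yaw": 0},
    {"claw": -1,"delta_pos": [0.2,0,1.5],"yaw": 0},
    {"claw": -1,"delta_pos": [0,0,1.5],"yaw": 0},
    {"claw": -1,"delta_pos": [0,0,1.5],"yaw": 0},
    {"claw": -1,"delta_pos": [0,0,0],"yaw": 0},
  ],
)

```text
clock: 11.38
eef_pos: [487.8, -57.7, 241.8]
tcp_rot: [3.137, -0.711, -0.031]
contact_force: [-0.2, 0.2, -0.1]
opening: 1.0
grasp_force: 0.0
```

```bash
python3 st.py
```

```text
11.375 [-0.145  0.34   2.289  2.797  0.208 -1.319] [487.8 -57.7 241.8] [ 3.137 -0.711 -0.031] [-0.2  0.2 -0.1]
to grasp [ 1.2  0.6 66.2]
```

Emit:
apply_moves(
  deltas=[
    {"claw": -1,"delta_pos": [0.1,0,1.3],"yaw": 0},
    {"claw": -1,"delta_pos": [0,0,1.3],"yaw": 0},
    {"claw": -1,"delta_pos": [0,0,1.3],"yaw": 0},
    {"claw": -1,"delta_pos": [0,0,1.3],"yaw": 0},
    {"claw": -1,"delta_pos": [0,0,1.3],"yaw": 0},
    {"claw": -1,"delta_pos": [0,0,0],"yaw": 0},
  ],
)

```text
clock: 12.12
eef_pos: [529.8, -59.5, 191.6]
tcp_rot: [3.136, -0.708, -0.031]
contact_force: [0.0, -0.7, -0.7]
opening: 1.003
grasp_force: 0.0
```

```bash
python3 st.py; python3 - <<'E'
from rig import r
import cv2,numpy as np,pickle
w=r.grab_frame('wrist');f=r.grab_frame('side');g=r.grab_frame('scene')
pickle.dump(f,open('side1.pkl','wb'));pickle.dump(g,open('scene1.pkl','wb'))
im=np.hstack([cv2.resize(w['img'],(400,300)),cv2.resize(f['img'][100:340,180:500],(400,300))])
cv2.imwrite('pics/p3.png',im)
E
```

```text
12.125 [-0.134  0.496  2.215  2.919  0.282 -1.435] [529.8 -59.5 191.6] [ 3.136 -0.708 -0.031] [ 0.  -0.7 -0.7]
to grasp [2.6 0.2 0.7]
```

View pics/p3.png

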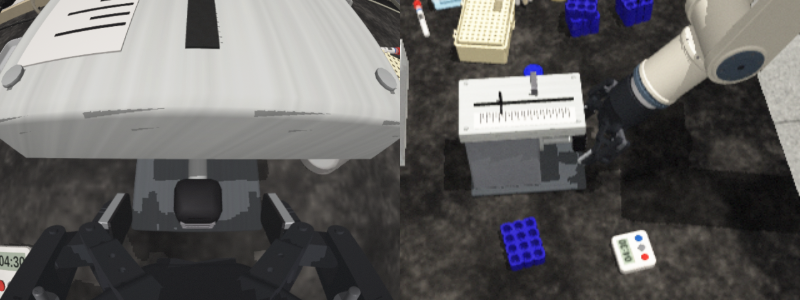

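The left panel (wrist) shows the grip centred at (198,200) between the open pads, clear of the deck. The right panel (side) shows pointer and clip unmoved. Close.

Emit:
apply_moves(
  deltas=[
    {"claw": 1,"delta_pos": [0,0,0],"yaw": 0},
    {"claw": 1,"delta_pos": [0,0,0],"yaw": 0},
    {"claw": 1,"delta_pos": [0,0,0],"yaw": 0},
    {"claw": 1,"delta_pos": [0,0,0],"yaw": 0},
    {"claw": 1,"delta_pos": [0,0,0],"yaw": 0},
    {"claw": 1,"delta_pos": [0,0,0],"yaw": 0},
  ],
  grip_force=70,
)

```text
clock: 13.02
eef_pos: [529.3, -60.0, 193.0]
tcp_rot: [3.136, -0.71, -0.033]
contact_force: [-6.2, -5.3, 5.9]
opening: 0.294
grasp_force: 68.2
```

```bash
python3 st.py; cat > meas.py <<'E'
# pointer and clip positions along the deck, in the side and scene views
from h import *
import sys
ax=np.array([-np.cos(-.0385),-np.sin(-.0385)]); lat=np.array([ax[1],-ax[0]])  # pull direction, gauge +y... 
O=np.array([728,-67.])
def along(f,uv,z): p=plane(f,uv,z)[:,:2]-O; return p@ax,p@lat
def meas(f,verbose=0):
    v,u=np.mgrid[:480,:640]; uv=np.c_[u.ravel(),v.ravel()]
    hsv=cv2.cvtColor(f['img'],cv2.COLOR_BGR2HSV); dark=(f['img'].max(-1)<95).ravel()
    s,l=along(f,uv,185)
    # needle on scale: dark pixels 3..14 mm to +y of slot
    c=project(f,np.r_[O,185])[0]
    sg=1 if along(f,plane_px(f,O+[0,20]),185)[1][0]>0 else -1
    l=l*sg
    out={}
    for nm,lo,hi in(("needle",5,11),):
        m=dark&(abs(s)<85)&(l>lo)&(l<hi); out[nm]=(s[m].mean() if m.any() else None,s[m].std() if m.any() else None,int(m.sum()))
    # clip arm lying on deck -y side: grey darker than the deck
    g=f['img'].mean(-1).ravel()
    m=(g<170)&(abs(s)<85)&(l<-28)&(l>-48)&(s>-40); out["clip_arm"]=(np.median(s[m]),s[m].std(),int(m.sum()))
    return out
def plane_px(f,xy): return project(f,np.r_[xy,185])
if __name__=="__main__":
    from rig import r
    for n in("side","scene"): print(n,meas(r.grab_frame(n) if len(sys.argv)<2 else pickle.load(open(n+"0.pkl","rb"))))
E
python3 meas.py 0;python3 meas.py
```

```text
13.025 [-0.135  0.492  2.217  2.919  0.281 -1.434] [529.3 -60.  193. ] [ 3.136 -0.71  -0.033] [-6.2 -5.3  5.9]
to grasp [ 1.9 -0.5  2.1]
side {'needle': (np.float64(-34.840033850373906), np.float64(0.9196184680261339), 3), 'clip_arm': (np.float64(19.117354548718755), np.float64(2.8724475573857116), 37)}
scene {'needle': (None, None, 0), 'clip_arm': (np.float64(20.552649387959427), np.float64(5.345733602629299), 39)}
side {'needle': (np.float64(-34.840033850373906), np.float64(0.9196184680261339), 3), 'clip_arm': (np.float64(19.117354548718755), np.float64(2.8724475573857116), 37)}
scene {'needle': (None, None, 0), 'clip_arm': (np.float64(20.552649387959427), np.float64(5.345733602629299), 39)}
```

```bash
cat > wm.py <<'E'
from h import *
from meas import ax,O
def wcloud(s,w):
    M=rot(s['tcp_rot']);v,u=np.mgrid[:480,:640];x=u-w['cx'];y=v-w['cy'];rr=np.hypot(x,y)+1e-9;th=rr/w['fx']
    ray=np.stack([np.tan(th)*x/rr,-np.tan(th)*y/rr,-np.ones_like(th)],-1)
    P=ray*w['z_map'][...,None];T=w['T_tool_cam'];return (P@T[:3,:3].T+T[:3,3])@M.T+s['eef_pos']
def stats(P,ok,tag):
    p=P[ok&(P[...,2]>189)&(P[...,2]<214)]; s=(p[:,:2]-O)@ax; l=-(p[:,:2]-O)@np.array([ax[1],-ax[0]])*-1
    m=(abs(s)<90)&(abs(l)<60); s,l,z=s[m],l[m],p[m][:,2]
    lab=np.round(s/1).astype(int)
    for lo in range(-90,90,6):
        k=(s>=lo)&(s<lo+6)
        if k.sum()>2: print(tag,lo,k.sum(),"s",s[k].min().round(1),s[k].max().round(1),"l",l[k].min().round(1),l[k].max().round(1),"z",z[k].min().round(),z[k].max().round())
if __name__=="__main__":
    s,w=pickle.load(open('w2.pkl','rb'));stats(wcloud(s,w),w['z_map']>0,"wrist")
    for n in("side","scene"):
        f=pickle.load(open(n+"0.pkl","rb"));stats(cloud(f),f['z_map']>0,n)
E
python3 wm.py
```

```text
wrist -36 253 s -34.1 -30.0 l -5.1 24.8 z 189.0 210.0
wrist -30 114 s -30.0 -28.7 l -4.7 21.5 z 189.0 210.0
wrist 12 7 s 17.8 18.0 l -30.4 -10.6 z 189.0 202.0
wrist 18 123 s 18.0 24.0 l -53.8 -10.5 z 189.0 203.0
wrist 24 140 s 24.0 28.3 l -54.1 -10.5 z 189.0 203.0
side -90 3 s -88.5 -86.5 l -38.0 45.5 z 189.0 190.0
side -48 3 s -47.5 -42.2 l -29.2 40.1 z 189.0 191.0
side -36 40 s -35.8 -32.3 l -15.5 23.6 z 189.0 212.0
side 0 6 s 0.8 5.0 l -47.0 47.6 z 189.0 190.0
side 12 21 s 14.6 17.9 l -53.3 6.1 z 189.0 204.0
side 18 42 s 18.0 24.0 l -58.1 42.4 z 189.0 204.0
side 24 3 s 24.1 24.6 l -30.1 -12.9 z 191.0 205.0
side 54 3 s 55.2 57.5 l -3.1 20.6 z 190.0 190.0
side 66 4 s 67.1 70.1 l -41.5 23.6 z 189.0 190.0
side 84 4 s 85.0 89.6 l -26.5 47.2 z 189.0 190.0
scene -36 38 s -33.6 -30.0 l -5.4 25.4 z 189.0 210.0
scene -30 14 s -30.0 -28.8 l -3.8 14.3 z 190.0 211.0
scene 12 4 s 17.0 17.9 l -18.1 -12.6 z 192.0 201.0
scene 18 29 s 18.5 23.7 l -55.0 -10.1 z 189.0 204.0
scene 24 27 s 24.1 27.9 l -57.5 -9.5 z 189.0 204.0
```

Emit:
apply_moves(
  deltas=[
    {"claw": 1,"delta_pos": [-0.4,0,-0.33],"yaw": 0},
    {"claw": 1,"delta_pos": [-0.4,0,-0.33],"yaw": 0},
    {"claw": 1,"delta_pos": [-0.4,0,-0.33],"yaw": 0},
    {"claw": 1,"delta_pos": [-0.4,0,-0.33],"yaw": 0},
    {"claw": 1,"delta_pos": [0,0,0],"yaw": 0},
  ],
)

```text
clock: 13.75
eef_pos: [509.6, -59.3, 192.8]
tcp_rot: [3.136, -0.712, -0.033]
contact_force: [5.0, -4.2, -1.6]
opening: 0.296
grasp_force: 69.9
```

```bash
python3 st.py
```

```text
13.75 [-0.14   0.479  2.257  2.928  0.311 -1.449] [509.6 -59.3 192.8] [ 3.136 -0.712 -0.033] [ 5.  -4.2 -1.6]
to grasp [16.5 -0.5 14.8]
```

Emit:
apply_moves(
  deltas=[
    {"claw": 1,"delta_pos": [-0.5,0,-0.43],"yaw": 0},
    {"claw": 1,"delta_pos": [-0.5,0,-0.43],"yaw": 0},
    {"claw": 1,"delta_pos": [-0.5,0,-0.43],"yaw": 0},
    {"claw": 1,"delta_pos": [-0.5,0,-0.43],"yaw": 0},
    {"claw": 1,"delta_pos": [-0.5,0,-0.43],"yaw": 0},
    {"claw": 1,"delta_pos": [0,0,0],"yaw": 0},
  ],
)

```text
clock: 14.5
eef_pos: [477.1, -58.1, 192.7]
tcp_rot: [3.136, -0.712, -0.033]
contact_force: [8.5, -4.8, -5.0]
opening: 0.292
grasp_force: 70.0
```

```bash
python3 st.py; cat > pm.py <<'E'
from rig import r
from wm import *
pickle.dump([r.grab_frame("side"),r.grab_frame("scene")],open("now.pkl","wb"))
for n,f,f0 in zip(("side","scene"),pickle.load(open("now.pkl","rb")),[pickle.load(open(n+"0.pkl","rb")) for n in("side","scene")]):
    def ptr(f):
        P=cloud(f);p=P[(f['z_map']>0)&(P[...,2]>194)&(P[...,2]<216)];d=p[:,:2]-O;s=d@ax;l=d@np.array([ax[1],-ax[0]])
        a=s[(abs(l)<7)&(abs(s)<95)];c=s[(l<-9)&(l>-20)&(abs(s-22)<12)] ; c2=s[(l>9)&(l<20)&(abs(s-22)<12)]
        return a.min(),np.median(a),a.max(),len(a),np.median(c) if len(c) else None,np.median(c2) if len(c2) else None
    print(n,np.array(ptr(f0),float).round(1),np.array(ptr(f),float).round(1))
E
python3 pm.py
```

```text
14.5 [-0.149  0.456  2.324  2.937  0.355 -1.467] [477.1 -58.1 192.7] [ 3.136 -0.712 -0.033] [ 8.5 -4.8 -5. ]
to grasp [41.2 -0.5 36.1]
side [-35.8 -33.7 -32.3  19.   19.9   nan] [-4.9 -3.6 -1.7 19.  20.1  nan]
scene [-32.8 -30.9 -28.9  28.   23.2   nan] [-4.3 -0.1  2.3 33.  22.5  nan]
```

Emit:
apply_moves(
  deltas=[
    {"claw": 1,"delta_pos": [-0.4,0,-0.345],"yaw": 0},
    {"claw": 1,"delta_pos": [-0.4,0,-0.345],"yaw": 0},
    {"claw": 1,"delta_pos": [-0.4,0,-0.345],"yaw": 0},
    {"claw": 1,"delta_pos": [-0.4,0,-0.345],"yaw": 0},
    {"claw": 1,"delta_pos": [0,0,0],"yaw": 0},
  ],
)

```text
clock: 15.22
eef_pos: [456.3, -57.3, 192.8]
tcp_rot: [3.136, -0.712, -0.032]
contact_force: [9.9, -4.0, -7.2]
opening: 0.29
grasp_force: 70.1
```

```bash
python3 st.py; python3 pm.py; python3 - <<'E'
import pickle,cv2,numpy as np
a,b=pickle.load(open('now.pkl','rb'))
cv2.imwrite('pics/p4.png',np.hstack([cv2.resize(a['img'][140:230,215:335],(400,300),interpolation=2),cv2.resize(b['img'][150:240,270:390],(400,300),interpolation=2)]))
E
```

```text
15.225 [-0.156  0.443  2.366  2.939  0.384 -1.477] [456.3 -57.3 192.8] [ 3.136 -0.712 -0.032] [ 9.9 -4.  -7.2]
to grasp [56.9 -0.5 49.7]
side [-35.8 -33.7 -32.3  19.   19.9   nan] [15.3 17.  19.1 18.  21.   nan]
scene [-32.8 -30.9 -28.9  28.   23.2   nan] [17.5 20.1 22.5 37.  23.3  nan]
```

View pics/p4.png

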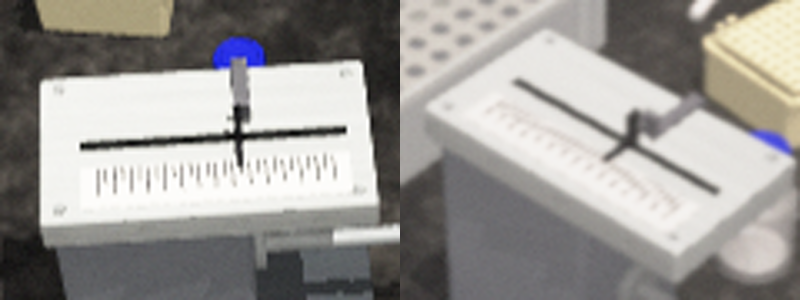

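Both views show the pointer almost at the clip (left panel (240,125), right panel (635,125)), about 2.5–3 mm short. Add the rest.

Emit:
apply_moves(
  deltas=[
    {"claw": 1,"delta_pos": [-0.2,0,-0.17],"yaw": 0},
    {"claw": 1,"delta_pos": [0,0,0],"yaw": 0},
    {"claw": 1,"delta_pos": [0,0,0],"yaw": 0},
    {"claw": 1,"delta_pos": [0,0,0],"yaw": 0},
  ],
)

```text
clock: 15.82
eef_pos: [453.9, -57.2, 192.8]
tcp_rot: [3.136, -0.713, -0.032]
contact_force: [11.9, -3.9, -8.9]
opening: 0.294
grasp_force: 69.8
```

```bash
python3 st.py; python3 pm.py
```

```text
15.825 [-0.157  0.442  2.371  2.94   0.387 -1.478] [453.9 -57.2 192.8] [ 3.136 -0.713 -0.032] [11.9 -3.9 -8.9]
to grasp [58.6 -0.5 51.3]
side [-35.8 -33.7 -32.3  19.   19.9   nan] [17.5 19.4 21.4 18.  21.8  nan]
scene [-32.8 -30.9 -28.9  28.   23.2   nan] [19.6 22.8 24.1 32.  24.2  nan]
```

Emit:
apply_moves(
  deltas=[
    {"claw": 1,"delta_pos": [0.5,0,0.43],"yaw": 0},
    {"claw": 1,"delta_pos": [0.5,0,0.43],"yaw": 0},
    {"claw": 1,"delta_pos": [0.5,0,0.43],"yaw": 0},
    {"claw": 1,"delta_pos": [0.5,0,0.43],"yaw": 0},
    {"claw": 1,"delta_pos": [0.5,0,0.43],"yaw": 0},
    {"claw": 1,"delta_pos": [0.5,0,0.43],"yaw": 0},
    {"claw": 1,"delta_pos": [0.5,0,0.43],"yaw": 0},
    {"claw": 1,"delta_pos": [0.5,0,0.43],"yaw": 0},
  ],
)

```text
clock: 16.92
eef_pos: [506.1, -59.1, 192.8]
tcp_rot: [3.136, -0.712, -0.033]
contact_force: [4.7, -5.3, -2.0]
opening: 0.293
grasp_force: 71.2
```

Emit:
apply_moves(
  deltas=[
    {"claw": 1,"delta_pos": [0.5,0,0.43],"yaw": 0},
    {"claw": 1,"delta_pos": [0.5,0,0.43],"yaw": 0},
    {"claw": 1,"delta_pos": [0.3,0,0.25],"yaw": 0},
    {"claw": 1,"delta_pos": [0,0,0],"yaw": 0},
    {"claw": 1,"delta_pos": [0,0,0],"yaw": 0},
  ],
)

```text
clock: 17.55
eef_pos: [523.0, -59.8, 192.8]
tcp_rot: [3.136, -0.712, -0.033]
contact_force: [6.3, -5.6, -1.8]
opening: 0.292
grasp_force: 71.1
```

```bash
python3 st.py
```

```text
17.55 [-0.137  0.488  2.23   2.923  0.293 -1.44 ] [523.  -59.8 192.8] [ 3.136 -0.712 -0.033] [ 6.3 -5.6 -1.8]
to grasp [ 6.4 -0.5  6.1]
```

Emit:
apply_moves(
  deltas=[
    {"claw": 1,"delta_pos": [0.25,0,0.2],"yaw": 0},
    {"claw": 1,"delta_pos": [0.25,0,0.2],"yaw": 0},
    {"claw": 1,"delta_pos": [0,0,0],"yaw": 0},
    {"claw": 1,"delta_pos": [0,0,0],"yaw": 0},
  ],
)

```text
clock: 18.05
eef_pos: [529.0, -60.0, 192.9]
tcp_rot: [3.136, -0.711, -0.033]
contact_force: [5.1, -6.4, -1.3]
opening: 0.296
grasp_force: 71.4
```

Emit:
apply_moves(
  deltas=[
    {"claw": 1,"delta_pos": [0.1,0,0.08],"yaw": 0},
    {"claw": 1,"delta_pos": [0,0,0],"yaw": 0},
    {"claw": 1,"delta_pos": [0,0,0],"yaw": 0},
  ],
)

```text
clock: 18.42
eef_pos: [529.2, -60.0, 192.9]
tcp_rot: [3.136, -0.71, -0.033]
contact_force: [-5.9, -5.0, 7.8]
opening: 0.296
grasp_force: 73.4
```

The force has reversed, so the slide is at its stop. Release and back out.

Emit:
apply_moves(
  deltas=[
    {"claw": 1,"delta_pos": [0,0,0],"yaw": 0},
    {"claw": 0.2,"delta_pos": [0,0,0],"yaw": 0},
    {"claw": -0.5,"delta_pos": [0,0,0],"yaw": 0},
    {"claw": -1,"delta_pos": [0,0,0],"yaw": 0},
    {"claw": -1,"delta_pos": [0,0,0],"yaw": 0},
    {"claw": -1,"delta_pos": [0,0,0],"yaw": 0},
  ],
  grip_force=30,
)

```text
clock: 19.18
eef_pos: [529.5, -59.4, 192.5]
tcp_rot: [3.136, -0.709, -0.031]
contact_force: [-0.4, -0.2, -0.4]
opening: 1.003
grasp_force: 0.0
```

Emit:
apply_moves(
  deltas=[
    {"claw": -1,"delta_pos": [0,0,-1.2],"yaw": 0},
    {"claw": -1,"delta_pos": [0,0,-1.5],"yaw": 0},
    {"claw": -1,"delta_pos": [0,0,-1.5],"yaw": 0},
    {"claw": -1,"delta_pos": [0,0,-1.5],"yaw": 0},
    {"claw": -1,"delta_pos": [0,0,-1.5],"yaw": 0},
    {"claw": -1,"delta_pos": [0,0,-1.5],"yaw": 0},
    {"claw": -1,"delta_pos": [0,0,0],"yaw": 0},
    {"claw": -1,"delta_pos": [0,0,0],"yaw": 0},
  ],
)

```text
clock: 20.18
eef_pos: [473.0, -57.3, 258.8]
tcp_rot: [3.136, -0.71, -0.031]
contact_force: [-0.0, 0.2, 0.4]
opening: 0.997
grasp_force: 0.0
```

```bash
python3 st.py; python3 pm.py; python3 - <<'E'
import pickle,cv2,numpy as np
a,b=pickle.load(open('now.pkl','rb'))
cv2.imwrite('pics/p5.png',np.hstack([cv2.resize(a['img'][130:310,180:420],(400,300),interpolation=2),cv2.resize(b['img'][150:330,230:470],(400,300),interpolation=2)]))
E
```

```text
20.175 [-0.149  0.283  2.31   2.719  0.174 -1.243] [473.  -57.3 258.8] [ 3.136 -0.71  -0.031] [-0.   0.2  0.4]
to grasp [ 1.6  0.  88.7]
side [-35.8 -33.7 -32.3  19.   19.9   nan] [17.4 19.3 21.3 18.  21.8  nan]
scene [-32.8 -30.9 -28.9  28.   23.2   nan] [19.8 22.6 25.1 31.  23.7  nan]
```

View pics/p5.png

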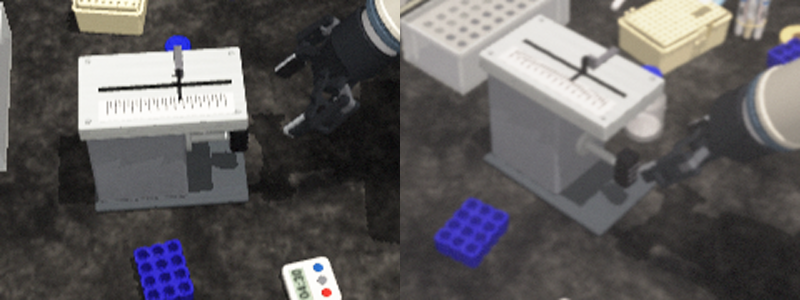

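The slide is home (grip at (238,138) on the left), the pointer stands at the clip (180,75), and the gripper is free of everything. Handing in.

```bash
python3 -c "
from rig import r
print(r.sign_off())"
```

```text
the job is handed in; nothing more can be done
None
```

The check pull is done and handed in: the pointer stands level with the clip (within about 1 mm in the camera views), the slide is home and released, and no result came back from the judging.

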